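# Show the base of the suspect vial to the inspection camera

### The job

Take the vial with the orange cap out of the blue rack and show its base to the inspection camera: in the air, the middle of its base at the centre of the yellow hoop and level with it, the vial in line with the lens axis, cap away from the camera, touching neither hoop nor camera. Leave the blue-capped vials standing in the rack, the jar where it is and the camera's aim unchanged. Finish while holding the vial still there in the gripper; do not put it down or let go.

Things in the scene. Friction and masses are not known exactly. Their poses are not given: they have to be found in the camera images.
- sample_mid (a point): centre (half-way up) of the vial to show: amber glass, white label, orange cap, about 60 g, 95 mm tall; body 27.6 mm diameter from 0 to 76 mm above the base, cap 25 mm diameter from 80 to 95 mm. z axis along the vial from base to cap; round, so its x, y do not matter. Starts upright in a rack hole, this point 53.5 mm above the table, the upper 61 mm of the vial clear of the rack
- sample_base (a point): middle of that vial's underside, 47.5 mm below sample_mid along the vial's axis; same axes
- sample: the orange-capped vial as a whole; its origin is the middle of its underside
- rack: blue vial rack, fixed: block 64 mm (x) by 236 mm (y) by 40 mm high, origin at the centre of its underside. One row of four holes along its y axis at y = -78, -26, 26, 78 mm, 31 mm diameter, 34 mm deep (floor 6 mm above the table), a vial in each. A gripper closing along the rack's x axis has free room on both sides of a vial
- vial1: blue-capped vial in the rack, otherwise the same as the sample; leave it; origin at the middle of its underside
- vial2: another blue-capped vial, the same
- vial3: another blue-capped vial, the same
- jar: loose jar with a white cap, 60 mm diameter, 75 mm tall, between the rack and the camera; leave it; origin at the centre of its underside
- camera: inspection camera, fixed. Grey base plate from 20 to 130 mm along this frame's +x, 130 mm wide; origin on the table about under the hoop. White head 56 x 60 x 60 mm with black lens and white light ring, on a stiff tilting axle 90 mm above the table, 71 mm along +x. The lens looks up and towards this frame's -x, its axis leaning 25 to 42 degrees from vertical
- hoop (a point): centre of the yellow wire hoop on the camera head: inner diameter 78 mm, wire 6 mm, on two steel rods (at its +y and -y), 79 mm in front of the lens, about 200 mm above the table. z axis = lens axis, pointing out of the lens, away from the camera; hoop in the xy plane. Shown properly, the vial's z axis is parallel to this z and sample_base is at this point
Not all that is in view belongs to the job. There is more than one size of the camera; the job needs the larger.

How it is judged:
On the way:
1. the orange-capped vial is gripped and lifted clear of the rack (height (world z) of sample_base above 0.06 m and contact force between sample and the fingers above 0.5 N and contact force between sample and rack below 0.05 N), for 0.2 s.
At the end, for the whole second after the job is handed in: Vial gripped and still, middle of its base within 15 mm of the hoop centre, axis within 0.2 rad of the lens axis, cap away from the lens; vial and robot touch neither hoop nor camera; blue-capped vials upright in their holes (moved < 12 mm), jar moved < 30 mm, hoop < 10 mm (distance between sample_base and hoop below 0.015 m and angle between the z axis of sample_mid and the z axis of hoop, either way round below 0.2 rad and z of sample_mid in the frame of hoop above 0.03 m and height (world z) of sample_base above 0.12 m and contact force between sample and the fingers above 0.5 N and contact force between each of sample, the arm, the fingers and camera below 0.1 N and linear speed of sample below 0.02 m/s and distance of each of vial1, vial2, vial3 from where it was at the start of the episode below 0.012 m and angle between each of vial1, vial2, vial3's own z axis and vertical below 0.15 rad and distance of jar from where it was at the start of the episode below 0.03 m); the arm keeps its last pose, push and grip.
It fails at once if a blue-capped vial is pulled out or knocked over (distance of any of vial1, vial2, vial3 from where it was at the start of the episode above 0.025 m).
It fails at once if the jar is knocked away (distance of jar from where it was at the start of the episode above 0.03 m).
It fails at once if the camera's aim is changed (hoop shifted more than 10 mm) (distance of hoop from where it was at the start of the episode above 0.01 m).
It also fails if it takes over 48 s, if anything falls off the work surface, if the arm or the gripper's body presses on something with over 40 N, if the wrist force passes 120 N, or if a joint passes its speed limit or range.

### The arm

A 6-joint arm with a two-finger parallel gripper is mounted at the origin on the work surface. World frame = base frame: x ahead of the robot, y to its left, z up, the work surface at z = 0. Lengths are in m, angles in rad, forces in N, time in s.
With the tool pointing down it reaches from about 0.35 to 0.775 m from the base axis. Payload 7.3 kg.
Tool frame: the origin (TCP) lies on the centre line of the jaws, within the pads' length; the fingertips stand 17 mm ahead of it and the grasp point (between the pads) lies 2 mm behind it (robot.tip_extent is the distance from the TCP to the fingertips, in m); z points along the fingers, y is the line along which they close (so a half turn about z gives the same grasp; the last joint's range is limited). The gripper opens to 92 mm and grips with 3 to 60 N. Pads are 19 mm wide; open, the fingers measure 130 mm over their backs; the gripper's body (75 mm by 190 mm) begins 47 mm behind the grasp point.
Start: joints at [1.103, 0.342, 1.524, -0, 1.275, -0.146], TCP at [0.166, 0.498, 0.244] pointing down, gripper open.
Joint ranges: [-2.53, 2.53], [-0.77, 2.02], [0.04, 2.7], [-1, 4.14], [0.28, 2.66], [-3.11, 3.11]. Speed limits (rad/s): [2.57, 2.57, 3.14, 3.14, 3.14, 3.14].

### API

Orientations are given as [roll, pitch, yaw] about the fixed x, y, z axes, in that order (R = Rz(yaw) Ry(pitch) Rx(roll)).
In Python, from cell import robot gives the robot as it stands.
- The arm moves only by the tool step_arm, never from a script. Its argument "motion" is a list of rows, each a list of 2 entries, a list of its own where there are three numbers: the shift along the tool's x, y, z in units of 60 mm (1.0 is 60 mm), then the turn about the tool's z in rad. In form: [[[x, y, z], spin], ...]. A call has 1 to 10 rows; each row is the pose to reach, as a shift and turn from the pose commanded when the call began, along the tool's axes at that moment; what a row does not reach only later rows make up. A row lasts 1/8 s, in which the tool goes at most 62.5 mm and 10.7 degrees, less where a joint would pass 70% of its speed; a pose out of reach is approached as far as the arm can. A call with a gripper value outside its range is refused whole. "hand" is the closure in counts, from 0 (fully open) to 255 (shut), set as the call begins (left out, the last holds). The fingers move at their own pace and stop on an object; "squeeze" is the grip in N (left out, the last holds). Time passes only in rows, so rows that repeat a pose let the fingers close. It gives the time, the measured TCP pose, the force, the opening and the grip force at its end, in the units of the state.
- robot.observe(): the state, without advancing time (a new reading comes with each control period).
- robot.read_camera(name): name is "side" or "top"; returns a dict with "pixels" (384x512x3 uint8, red, green, blue), "intrinsics" (3x3 intrinsics, pixels), "k1" (the pictures are not rectified: a ray, as slopes to the right and down, at radius r is drawn at 1 + k1 r^2 times it, then the intrinsics apply), "xyz" and "rotation" of the camera in the world. Camera axes: x right, y up, looking along -z (the intrinsics and any distortion apply to the point x, -y, -z); pixel columns grow to the right and rows downward; lengths in m; the calibration is good to about 2 mm. A picture is of the moment at which its call begins. There is no depth.
- robot.hand_in(): hands the job in; it is judged then, once.
The state is a dict: "time": time; "qpos": joint angles; "qvel": joint speeds; "joint_efforts": joint torques, N m; "tool_pos": TCP position; "tool_rot": TCP orientation; "contact_force": force on the tool from outside, world axes, zero at the start; "torque": the same for the moment, N m; "opening": finger opening in m; "grip_force": force on a finger pad.
Only numpy, scipy, OpenCV 4.12 (cv2) and the standard library are available. Lean on these libraries where they do the work, as an engineer would, in place of code of your own. Each camera call takes 0.05 s, during which the arm holds its last target. There are 200 camera calls.

## Working session

There is one attempt and no reset: what is moved stays moved. The work goes in short steps, Python scripts to look and compute and a tool call to move; the robot and the scene stay as the last step left them, time stands still between calls to the robot, and variables do not carry over. Pictures are saved under pics/ and viewed, at most 10 in all, crops included, and the job is handed in when it is done.

Besides the shell and the picture viewer there is one more tool, called after "Call:" by a JSON object that holds its "op" and its "data". step_arm: Moves the arm, as the interface text tells. Its arguments: {"type":"object","properties":{"motion":{"type":"array"},"hand":{"type":"number"},"squeeze":{"type":"number"}},"required":["motion"]}

```bash
ls; mkdir -p pics
python3 - <<'E'
from cell import robot
import cv2
o=robot.observe();print(o)
for n in("side","top"):
    c=robot.read_camera(n);cv2.imwrite(f"pics/{n}0.png",c["pixels"][:,:,::-1])
    print(n,c["intrinsics"],c["k1"],c["xyz"],c["rotation"])
E
```

```text
pics
{'time': 0.0, 'qpos': array([ 1.10299680e+00,  3.42710808e-01,  1.52501164e+00,  3.70543244e-05,
        1.27538326e+00, -1.46001846e-01]), 'qvel': array([-0.00075339, -0.00090795,  0.00088096, -0.00035771, -0.00199849,
        0.00091042]), 'joint_efforts': array([ 3.02220242e-04, -4.31239736e+01, -2.44219333e+01,  7.17246160e-02,
        5.61169500e-02, -1.78033547e-04]), 'tool_pos': array([0.1658425 , 0.49772433, 0.243053  ]), 'tool_rot': array([-3.14010085e+00, -2.55180415e-04,  2.81978397e+00]), 'contact_force': array([ 0.72116925, -0.80224654, -1.07765601]), 'torque': array([-0.00142196, -0.03074963, -0.03618126]), 'grip_force': 0.0, 'opening': 0.09173610346853497}
side [[364.98318823   0.         258.36949282]
 [  0.         364.98318823 190.34584413]
 [  0.           0.           1.        ]] -0.007096292798513547 [ 0.24609766 -0.56671531  0.49178431] [ 1.06121007 -0.02273324 -0.57404904]
top [[476.98272187   0.         252.39554264]
 [  0.         476.98272187 189.00960333]
 [  0.           0.           1.        ]] -0.09178115282070838 [ 0.45512395 -0.01209819  1.17694358] [ 0.12866961 -0.02058036 -1.54772967]
```

View pics/side0.png

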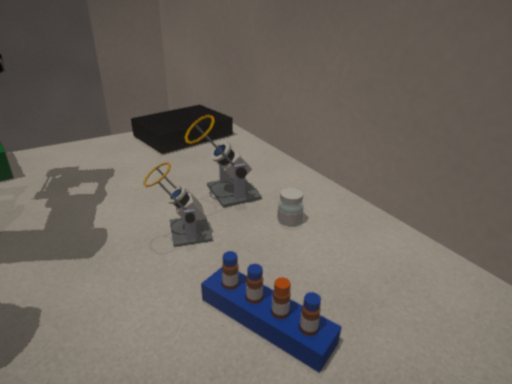

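View pics/top0.png

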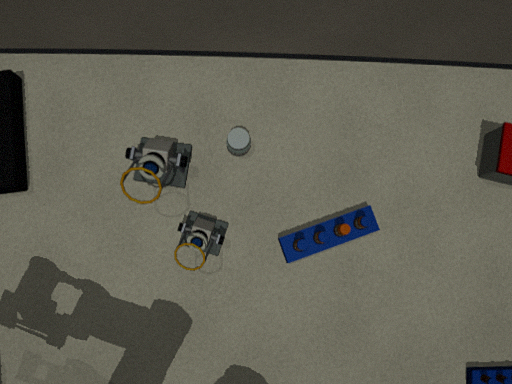

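The side view shows the rack with its orange cap at about (282,285). The large camera's hoop is at (200,130), the small camera's at (158,174) and the jar at (291,207). In the top view the orange cap is at (343,229), the large hoop at (141,185), the small hoop at (190,256) and the jar at (238,140).

Candidates for the vial:
- **Orange cap:** side (282,285), top (343,229). This is my choice.
- **Blue caps:** side (230,258), (255,271), (312,300).
- **Red box:** top (506,150).

Candidates for the hoop are the large one at side (200,130) and the small one at (158,174). I choose the large one.

The tool cannot tilt, so I'll pivot the vial in the jaws by pushing it against the fixed rack's side.

```bash
cat > h.py <<'E'
import numpy as np, cv2
from scipy.spatial.transform import Rotation as Ro
from scipy.optimize import least_squares
from cell import robot
def cam(n): return robot.read_camera(n)
def mask(c,lo,hi,box=None):
    m=cv2.inRange(cv2.cvtColor(c["pixels"],cv2.COLOR_RGB2HSV),np.array(lo),np.array(hi))
    if box:
        k=np.zeros_like(m);x0,y0,x1,y1=box;k[y0:y1,x0:x1]=255;m&=k
    return m
def rays(c,uv):
    uv=np.asarray(uv,float).reshape(-1,1,2)
    p=cv2.undistortPoints(uv,c["intrinsics"],np.array([c["k1"],0,0,0.]))[:,0]
    d=np.c_[p[:,0],-p[:,1],-np.ones(len(p))]@Ro.from_euler('xyz',c["rotation"]).as_matrix().T
    return np.array(c["xyz"]),d/np.linalg.norm(d,axis=1)[:,None]
def onz(c,uv,z):
    o,d=rays(c,uv);return o+d*((z-o[2])/d[:,2])[:,None]
def tri(obs):
    A=0;b=0
    for c,uv in obs:
        o,d=rays(c,[uv]);P=np.eye(3)-np.outer(d[0],d[0]);A=A+P;b=b+P@o
    p=np.linalg.solve(A,b);r=[np.linalg.norm(np.cross(p-rays(c,[u])[0],rays(c,[u])[1][0])) for c,u in obs]
    return p,max(r)
def cen(m):
    n,l,s,ce=cv2.connectedComponentsWithStats(m);i=1+np.argmax(s[1:,4]);return ce[i],s[i]
E
python3 - <<'E'
from h import *
S,T=cam("side"),cam("top")
O=((4,150,90),(14,255,255))
cs,ss=cen(mask(S,*O,(260,270,300,300)));ct,st=cen(mask(T,*O,(325,215,365,245)))
print("orange",cs,ss,ct,st,tri([(S,cs),(T,ct)]))
# rack outline in top: top-face of blue rack
m=mask(T,(108,150,60),(130,255,255),(270,195,390,270))
m=cv2.morphologyEx(m,cv2.MORPH_CLOSE,np.ones((9,9)))
r=cv2.minAreaRect(max(cv2.findContours(m,0,2)[0],key=cv2.contourArea));B=cv2.boxPoints(r)
print("rackbox",onz(T,B,.04),onz(T,[r[0]],.04))
# hoop
Y=((15,120,70),(30,255,255))
pts=[]
for c,b in((S,(180,108,222,150)),(T,(115,162,168,208))):
    m=mask(c,*Y,b);v,u=np.nonzero(m);print(len(u),u.min(),u.max(),v.min(),v.max());pts.append(rays(c,np.c_[u,v]))
def f(p):
    n=np.array([np.sin(p[3])*np.cos(p[4]),np.sin(p[3])*np.sin(p[4]),np.cos(p[3])]);R=[]
    for o,d in pts:
        X=o+d*(((p[:3]-o)@n)/(d@n))[:,None];R.append((np.linalg.norm(X-p[:3],axis=1)-.042)*1e3*np.sqrt(300/len(d)))
    return np.concatenate(R)
for a in(2.,3.,-2.5):
    q=least_squares(f,[.5,.2,.2,.6,a],loss='soft_l1');print("hoop",q.x,q.cost)
# jar
for n,c in(("s",S),("t",T)):pass
print("jar",onz(T,[[238,137]],.075))
im=np.vstack([cv2.resize(S["pixels"][235:355,190:350],None,fx=3,fy=3)[:300],cv2.resize(T["pixels"][150:250,110:270],None,fx=3,fy=3)[:300]])
cv2.imwrite("pics/crop1.png",im[:,:,::-1])
E
```

```text
orange [281.32673267 285.81188119] [275 278  15  20 202] [344.5375 228.7625] [340 224  10  11  80] (array([ 0.50886653, -0.24307876,  0.09453322]), np.float64(0.0008757456434934644))
rackbox [[ 0.48682545 -0.09615504  0.04      ]
 [ 0.57248074 -0.31682656  0.04      ]
 [ 0.51286294 -0.33881745  0.04      ]
 [ 0.42865249 -0.11881678  0.04      ]] [[ 0.49987058 -0.21652292  0.04      ]]
258 184 214 115 143
317 120 161 167 203
hoop [0.58538025 0.20528499 0.19109506 0.84331213 1.81212193] 7656.329801592455
hoop [0.58440495 0.20400893 0.19330895 0.68552438 3.01586851] 1095.0375014932165
hoop [ 0.58440495  0.20400893  0.19330895  0.68552509 -3.2673165 ] 1095.037501490575
jar [[0.72131452 0.00541211 0.075     ]]
```

View pics/crop1.png

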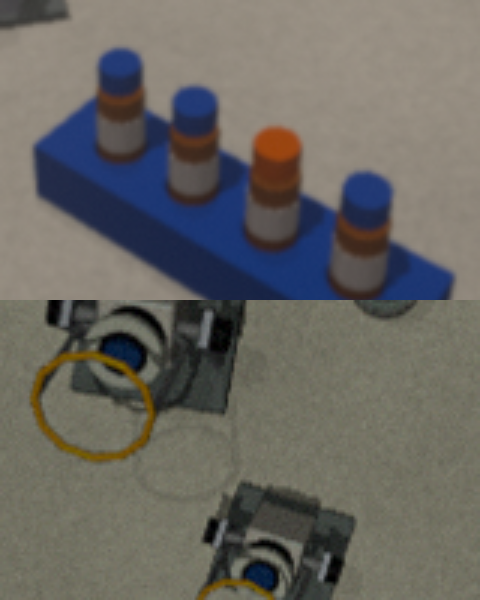

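The crop confirms the choice: the orange-capped vial is third in the row. The large hoop and its lens, at the left, are clearly seen. I'll cross-check the hoop fit and work out the first move.

```bash
cat >> h.py <<'E'
def go(xyz,yaw):
    o=robot.observe();R=Ro.from_euler('xyz',o["tool_rot"]).as_matrix()
    s=R.T@(np.array(xyz)-o["tool_pos"])/.06
    sp=-((yaw-o["tool_rot"][2]+np.pi)%(2*np.pi)-np.pi)
    print("t%.2f pos"%o["time"],o["tool_pos"].round(4),"rot",o["tool_rot"].round(3),"-> shift",s.round(3),"spin",round(sp,3))
E
python3 - <<'E'
from h import *
S,T=cam("side"),cam("top")
Y=((15,120,70),(30,255,255))
pts=[];obs=[]
for c,b in((S,(180,108,222,150)),(T,(115,162,168,208))):
    v,u=np.nonzero(mask(c,*Y,b));pts.append(rays(c,np.c_[u,v]))
    h=cv2.convexHull(np.c_[u,v].astype(np.int32));e=cv2.fitEllipse(h);obs.append((c,e[0]));print(e)
print("ellipse centre",tri(obs))
def f(p):
    n=np.array([np.sin(p[3])*np.cos(p[4]),np.sin(p[3])*np.sin(p[4]),np.cos(p[3])]);R=[]
    for o,d in pts:
        X=o+d*(((p[:3]-o)@n)/(d@n))[:,None];R.append((np.linalg.norm(X-p[:3],axis=1)-p[5])*1e3)
    return np.concatenate(R)
q=least_squares(f,[.58,.2,.2,.6,3,.042],loss='soft_l1');print(q.x,[np.abs(f(q.x)[:len(pts[0][1])]).mean(),np.abs(f(q.x)[len(pts[0][1]):]).mean()])
# lens (dark blue) centre in both views
for c,b in((S,(205,140,235,165)),(T,(138,155,166,182))):
    m=mask(c,(100,90,20),(125,255,255),b);print("lens",cen(m))
    obs.append((c,cen(m)[0]))
l,r=tri(obs[2:]);d=tri(obs[:2])[0]-l;print("lens",l,r,"axis",d/np.linalg.norm(d),np.linalg.norm(d),np.arccos(d[2]/np.linalg.norm(d)),np.arctan2(d[1],d[0]))
go([.509,-.2425,.24],1.939)
E
```

```text
((199.1381072998047, 128.83740234375), (18.262874603271484, 37.59812927246094), 46.94307327270508)
((140.5897979736328, 184.8423614501953), (35.04060745239258, 42.61874771118164), 116.49386596679688)
ellipse centre (array([0.5851561 , 0.20411363, 0.19221453]), np.float64(0.000645713987791869))
[0.58444052 0.20393477 0.19330053 0.66261037 3.05109099 0.04070757] [np.float64(3.3027934907647456), np.float64(1.6047980779231914)]
lens (array([216.76470588, 151.94117647]), array([215, 150,   5,   5,  17], dtype=int32))
lens (array([150.925, 166.675]), array([144, 163,  13,  10,  80], dtype=int32))
lens [0.63194112 0.19955514 0.12473271] 0.004748959343118721 axis [-0.56888415  0.05542917  0.82054764] 0.08223997793724007 0.6084278472697451 3.0444643527939554
t0.30 pos [0.166  0.498  0.2435] rot [-3.141 -0.     2.82 ] -> shift [-9.326 -9.899  0.062] spin 0.881
```

Call:
{"op": "step_arm", "data": {"motion": [[[0,0,-0.5],0],[[-0.9,-0.95,-0.5],0.1],[[-1.8,-1.9,-0.5],0.2],[[-2.7,-2.85,-0.5],0.3],[[-3.6,-3.8,-0.5],0.4],[[-4.5,-4.75,-0.5],0.5],[[-5.4,-5.7,-0.5],0.6],[[-6.3,-6.65,-0.5],0.7],[[-7.2,-7.6,-0.5],0.8],[[-8,-8.5,-0.5],0.881]], "hand": 0, "squeeze": 25}}

```text
time: 1.55
tool_pos: [0.4038, -0.0141, 0.274]
tool_rot: [3.141, 0.0, 1.935]
contact_force: [1.6, 1.1, 0.3]
opening: 0.0917
grip_force: 0.0
```

```bash
python3 -c "
from h import *
go([.509,-.2425,.2],1.939)"
```

```text
t1.55 pos [ 0.4038 -0.0141  0.274 ] rot [3.141 0.    1.935] -> shift [-4.182  0.28   1.235] spin -0.004
```

Call:
{"op": "step_arm", "data": {"motion": [[[-0.9,0.1,0.2],0],[[-1.8,0.15,0.5],0],[[-2.7,0.2,0.8],0],[[-3.6,0.25,1.0],0],[[-4.1,0.28,1.2],0],[[-4.1,0.28,1.2],0],[[-4.1,0.28,1.2],0],[[-4.1,0.28,1.2],0]]}}

```text
time: 2.55
tool_pos: [0.5074, -0.2345, 0.2024]
tool_rot: [3.141, 0.0, 1.94]
contact_force: [0.1, 1.3, -0.5]
opening: 0.0917
grip_force: 0.0
```

```bash
python3 -c "
from h import *
go([.509,-.2425,.066],1.939)
T=cam('side');cv2.imwrite('pics/s2.png',cv2.resize(T['pixels'][180:384,150:406],None,fx=2.5,fy=2.5)[:,:,::-1])"
```

```text
t2.55 pos [ 0.5074 -0.2345  0.2024] rot [3.141 0.    1.94 ] -> shift [-0.134 -0.024  2.274] spin 0.001
```

View pics/s2.png

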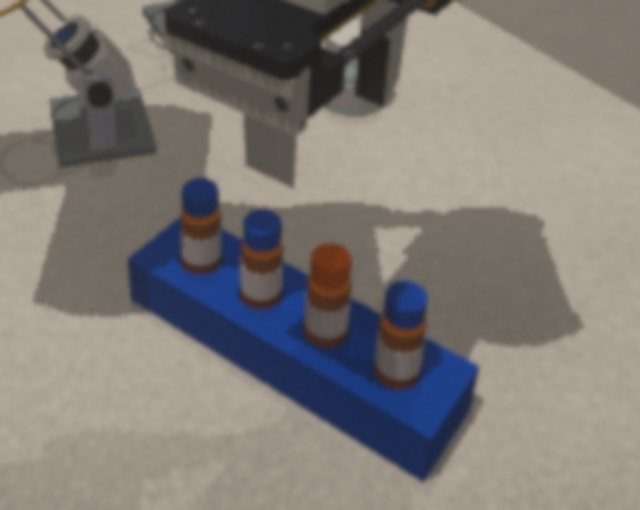

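The gripper is over the row with a finger on each side: the near finger is at about (270,150) in the crop, and the orange vial is below at (328,290). Next I descend and close.

Call:
{"op": "step_arm", "data": {"motion": [[[-0.13,-0.02,0.4],0],[[-0.13,-0.02,0.9],0],[[-0.13,-0.02,1.4],0],[[-0.13,-0.02,1.8],0],[[-0.13,-0.02,2.1],0],[[-0.13,-0.02,2.27],0],[[-0.13,-0.02,2.27],0],[[-0.13,-0.02,2.27],0]]}}

```text
time: 3.6
tool_pos: [0.5096, -0.2433, 0.0664]
tool_rot: [3.141, 0.001, 1.939]
contact_force: [-0.3, -0.2, -0.4]
opening: 0.0916
grip_force: 0.0
```

Call:
{"op": "step_arm", "data": {"motion": [[[0,0,0],0],[[0,0,0],0],[[0,0,0],0],[[0,0,0],0],[[0,0,0],0],[[0,0,0],0],[[0,0,0],0],[[0,0,0],0]], "hand": 255, "squeeze": 20}}

```text
time: 4.6
tool_pos: [0.5091, -0.2431, 0.0655]
tool_rot: [3.142, -0.0, 1.939]
contact_force: [0.1, -1.1, 0.6]
opening: 0.0273
grip_force: 20.0
```

Call:
{"op": "step_arm", "data": {"motion": [[[0,0,-0.3],0],[[0,0,-0.8],0],[[0,0,-1.4],0],[[0,0,-2.0],0],[[0,0,-2.2],0],[[0,0,-2.2],0],[[0,0,-2.2],0],[[0,0,-2.2],0]]}}

```text
time: 5.6
tool_pos: [0.5086, -0.2428, 0.196]
tool_rot: [-3.14, -0.002, 1.939]
contact_force: [0.0, -0.2, -1.5]
opening: 0.0272
grip_force: 20.0
```

Call:
{"op": "step_arm", "data": {"motion": [[[0,-0.2,-2.2],0.18],[[0,-0.5,-2.2],0.36],[[0,-0.92,-2.2],0.54],[[0,-0.92,-2.2],0.72],[[0,-0.92,-2.2],0.9],[[0,-0.92,-2.2],1.08],[[0,-0.92,-2.2],1.26],[[0,-0.92,-2.2],1.44],[[0,-0.92,-2.2],1.571],[[0,-0.92,-2.2],1.571]]}}

```text
time: 6.85
tool_pos: [0.4575, -0.263, 0.3287]
tool_rot: [-3.14, 0.001, 0.369]
contact_force: [0.1, 0.1, -0.8]
opening: 0.0269
grip_force: 20.0
```

```bash
python3 -c "
from h import *
go([.4586,-.2624,.072],.368);print(robot.observe()['qpos'])"
```

```text
t6.85 pos [ 0.4575 -0.263   0.3287] rot [-3.14e+00  1.00e-03  3.69e-01] -> shift [2.400e-02 4.000e-03 4.278e+00] spin 0.001
[-6.67031573e-01  2.96725006e-01  1.35548857e+00  5.43954711e-05
  1.49091897e+00  5.34747774e-01]
```

Call:
{"op": "step_arm", "data": {"motion": [[[0,0,0.5],0],[[0,0,1.2],0],[[0,0,2.0],0],[[0,0,2.8],0],[[0,0,3.5],0],[[0,0,4.0],0],[[0,0,4.27],0],[[0,0,4.27],0],[[0,0,4.27],0]]}}

```text
time: 7.98
tool_pos: [0.458, -0.2633, 0.0739]
tool_rot: [3.141, -0.001, 0.369]
contact_force: [0.6, 0.4, -0.1]
opening: 0.027
grip_force: 20.0
```

```bash
python3 -c "
from h import *
go([.4586,-.2624,.072],.368)
T=cam('side');cv2.imwrite('pics/s3.png',cv2.resize(T['pixels'][200:384,150:406],None,fx=2.5,fy=2.5)[:,:,::-1])"
```

```text
t7.97 pos [ 0.458  -0.2633  0.0739] rot [ 3.141e+00 -1.000e-03  3.690e-01] -> shift [ 0.015 -0.01   0.031] spin 0.001
```

View pics/s3.png

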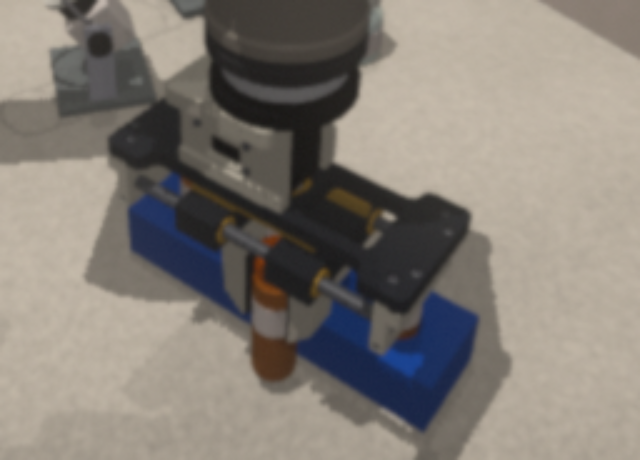

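The vial is on the near side of the rack at about (272,340), held between the fingers, with the neighbours standing clear and no contact force. Next I relax the grip a little and push so the vial pivots over the rack edge.

Call:
{"op": "step_arm", "data": {"motion": [[[0,0,0],0],[[0.1,0,0],0],[[0.18,0,0],0],[[0.24,0,0],0],[[0.3,0,0],0],[[0.3,0,0],0],[[0.3,0,0],0]], "squeeze": 6}}

```text
time: 8.9
tool_pos: [0.4745, -0.2565, 0.0732]
tool_rot: [-3.142, -0.0, 0.368]
contact_force: [-0.4, -0.2, 1.1]
opening: 0.0273
grip_force: 6.0
```

```bash
python3 -c "
from h import *
go([.4586,-.2624,.072],.368);print(robot.observe()['contact_force'],robot.observe()['torque'])
T=cam('side');cv2.imwrite('pics/s4.png',cv2.resize(T['pixels'][220:384,180:386],None,fx=3,fy=3)[:,:,::-1])"
```

```text
t8.90 pos [ 0.4745 -0.2565  0.0732] rot [-3.142 -0.     0.368] -> shift [-0.283 -0.003  0.02 ] spin -0.0
[-0.42641154 -0.19058353  1.08254867] [-0.10861977  0.36616187 -0.03275642]
```

View pics/s4.png

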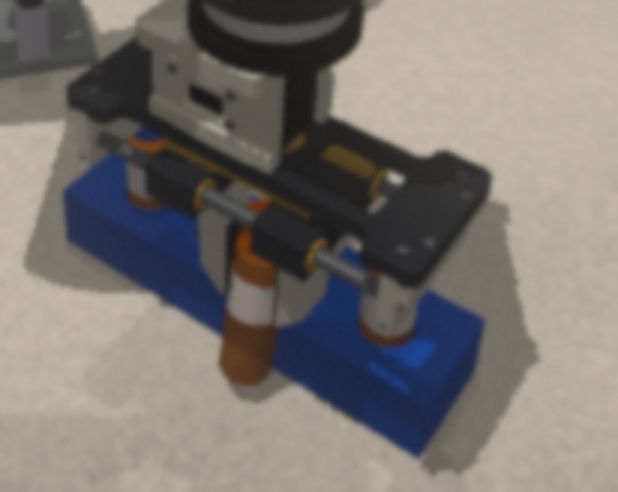

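The vial is now leaning, with its base lagging at (245,370) and its top moving under the gripper. The blue vials are standing. I'll continue the push.

Call:
{"op": "step_arm", "data": {"motion": [[[0.05,0,0],0],[[0.1,0,0],0],[[0.15,0,0],0],[[0.2,0,0],0],[[0.24,0,0],0],[[0.24,0,0],0],[[0.24,0,0],0]]}}

```text
time: 9.82
tool_pos: [0.488, -0.2513, 0.0732]
tool_rot: [-3.142, -0.0, 0.368]
contact_force: [0.6, -0.9, -0.4]
opening: 0.0278
grip_force: 6.0
```

Call:
{"op": "step_arm", "data": {"motion": [[[0,0,0],0],[[0,0,0],0],[[-0.02,0,-0.2],0],[[-0.05,0,-0.6],0],[[-0.05,0,-1.1],0],[[-0.05,0,-1.7],0],[[-0.05,0,-2.4],0],[[-0.05,0,-3.0],0],[[-0.05,0,-3.3],0],[[-0.05,0,-3.3],0]], "squeeze": 30}}

```text
time: 11.08
tool_pos: [0.4854, -0.2528, 0.2734]
tool_rot: [3.138, -0.002, 0.368]
contact_force: [0.1, -0.2, -1.4]
opening: 0.027
grip_force: 30.0
```

```bash
python3 -c "
from h import *
go([.4586,-.2624,.28],.368)
T=cam('side');cv2.imwrite('pics/s5.png',cv2.resize(T['pixels'][120:384,110:386],None,fx=2.2,fy=2.2)[:,:,::-1])"
```

```text
t11.07 pos [ 0.4854 -0.2528  0.2734] rot [ 3.138e+00 -2.000e-03  3.680e-01] -> shift [-0.475 -0.01  -0.112] spin -0.0
```

View pics/s5.png

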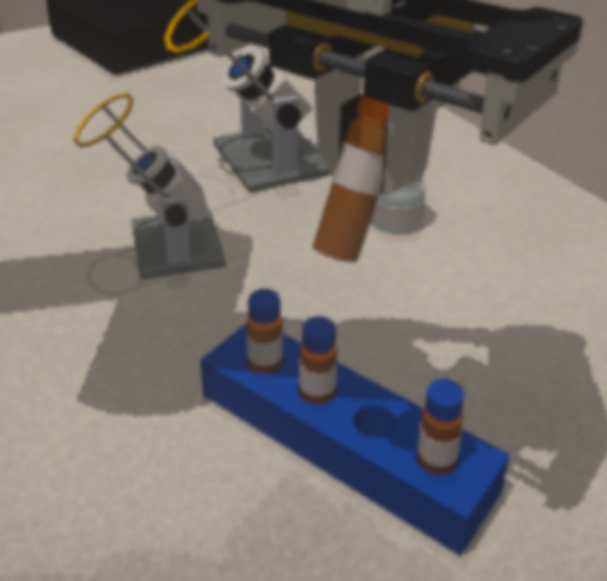

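The vial is out of the rack and leaning well, with its base at crop (337,240) and its cap at (373,108). The blue vials are all in place. I'll measure the lean in the tool's x–z plane.

```bash
cat >> h.py <<'E'
def lean(box):
    o=robot.observe();R=Ro.from_euler('xyz',o["tool_rot"]).as_matrix();p=o["tool_pos"];S=cam("side")
    m=mask(S,(5,120,50),(16,255,255),box)
    n,l,s,ce=cv2.connectedComponentsWithStats(m)
    out=[]
    def onp(uv):
        c,d=rays(S,uv);n_=R[:,1];return (c+d*(((p-c)@n_)/(d@n_))[:,None]-p)@R
    for i in range(1,n):
        if s[i,4]>40: print(ce[i].round(1),s[i],(onp([ce[i]])[0]*1e3).round(1))
    # body outline: sides of lowest amber blob
    i=max((i for i in range(1,n) if s[i,4]>40),key=lambda i:ce[i][1])
    c=max(cv2.findContours((l==i).astype(np.uint8),0,2)[0],key=cv2.contourArea)
    B=cv2.boxPoints(cv2.minAreaRect(c));X=onp(B)*1e3;print("low blob corners in tool mm (x,z)",X[:,[0,2]].round(1).tolist())
    return m
E
python3 -c "
from h import *
m=lean((240,160,295,245))"
```

```text
[276.8 177.4] [266 164  20  27 361] [ -5.7   0.  -20.9]
[265.3 222. ] [253 205  26  34 587] [-26.8   0.   32.1]
low blob corners in tool mm (x,z) [[-55.6, 33.2], [-37.5, 2.0], [4.1, 31.2], [-15.7, 65.8]]
```

```bash
cat >> h.py <<'E'
def axis(rl,rr,box):
    o=robot.observe();R=Ro.from_euler('xyz',o["tool_rot"]).as_matrix();p=o["tool_pos"];S=cam("side")
    m=mask(S,(5,110,40),(17,255,255),box)
    L=[(np.nonzero(m[v])[0].min()-.5,v) for v in rl if m[v].any()];Q=[(np.nonzero(m[v])[0].max()+.5,v) for v in rr if m[v].any()]
    N=[]
    for P in(L,Q):
        vx,vy,x,y=cv2.fitLine(np.array(P,np.float32),cv2.DIST_HUBER,0,.01,.01).ravel()
        r=np.array(P)-[x,y];print("line",round(float(vx/vy),3),"rms",np.sqrt(np.mean((r@[vy,-vx])**2)).round(2))
        c,d=rays(S,[[x-15*vx,y-15*vy],[x+15*vx,y+15*vy]]);n=np.cross(d[0],d[1]);N.append(n/np.linalg.norm(n)*np.sign(n[0]))
    b=(N[0]+N[1]);b/=np.linalg.norm(b)
    a=np.cross(b,R[:,1]);a/=np.linalg.norm(a);a*=np.sign(a[2])
    q=np.linalg.lstsq(np.array([b,R[:,1]]),np.array([b@(c-p),0.]),rcond=None)[0]  # point rel. TCP
    q-=a*(a@q);at=R.T@a
    x0=(R.T@q);zg=-.002;xg=x0[0]+at[0]/at[2]*(zg-x0[2])
    print("axis in tool",at.round(3),"lean",round(float(np.arctan2(at[0],-at[2])),3),"axis x at grasp height mm",round(xg*1e3,1))
    # base: lowest rim point (near side, below) -> cast lowest blob pixels; report distance along axis of lowest edge centre ray
    v=np.nonzero(m.any(1))[0].max();return S,m,p,R,a,q
E
python3 -c "
from h import *
S,m,p,R,a,q=axis(list(range(180,189))+list(range(208,230)),range(212,234),(240,160,295,245))
for v in range(200,242,3):
  x=np.nonzero(m[v])[0]; print(v,x.min() if len(x) else 0,x.max() if len(x) else 0,end='; ')
# predicted base rim contour vs seen lowest rows, for grip-to-base distances
P=np.array(S['xyz']);RS=Ro.from_euler('xyz',S['rotation']).as_matrix()
e=np.cross(a,[0,0,1]);e/=np.linalg.norm(e);f=np.cross(a,e);t=np.linspace(0,6.28,60)
for L in(.056,.060,.064):
  B=p+q-a*L+.0138*(np.outer(np.cos(t),e)+np.outer(np.sin(t),f))
  C=(B-P)@RS;u=-C[:,:2]/C[:,2:];print(L,'lowest row',(S['intrinsics'][1,2]-365*u[:,1]).max().round(1))
"
```

```text
line -0.288 rms 1.4
line -0.358 rms 0.27
axis in tool [ 0.479 -0.    -0.878] lean 0.5 axis x at grasp height mm -8.1
200 0 0; 203 0 0; 206 260 263; 209 259 272; 212 258 279; 215 257 278; 218 256 277; 221 256 275; 224 255 274; 227 254 273; 230 253 272; 233 252 271; 236 256 270; 239 266 267; 0.056 lowest row 238.2
0.06 lowest row 241.3
0.064 lowest row 244.4
```

```bash
python3 -c "
from h import *
axis(range(207,232),range(212,234),(240,160,295,245))
axis(range(211,231),range(212,230),(240,160,295,245))
"
```

```text
line -0.317 rms 0.27
line -0.363 rms 0.27
axis in tool [ 0.506  0.    -0.862] lean 0.531 axis x at grasp height mm -6.7
line -0.307 rms 0.27
line -0.397 rms 0.29
axis in tool [ 0.523  0.    -0.852] lean 0.551 axis x at grasp height mm -6.2
```

Call:
{"op": "step_arm", "data": {"motion": [[[0.05,0.0,0.5],0],[[0.05,0.0,1.2],0],[[0.05,0.0,1.9],0],[[0.05,0.0,2.5],0],[[0.05,0.0,2.9],0],[[0.05,0.0,3.13],0],[[0.05,0.0,3.13],0],[[0.05,0.0,3.13],0]]}}

```text
time: 12.32
tool_pos: [0.4884, -0.2517, 0.0844]
tool_rot: [3.14, -0.001, 0.368]
contact_force: [0.5, -0.2, -1.1]
opening: 0.0272
grip_force: 30.0
```

Call:
{"op": "step_arm", "data": {"motion": [[[0,0,0],0],[[0,0,0],0],[[0.06,0,0],0],[[0.12,0,0],0],[[0.17,0,0],0],[[0.22,0,0],0],[[0.26,0,0],0],[[0.26,0,0],0]], "squeeze": 8}}

```text
time: 13.32
tool_pos: [0.5026, -0.2456, 0.0835]
tool_rot: [-3.142, -0.0, 0.368]
contact_force: [-1.0, 0.1, -0.1]
opening: 0.0274
grip_force: 8.0
```

Call:
{"op": "step_arm", "data": {"motion": [[[0,0,0],0],[[0,0,0],0],[[-0.03,0,-0.2],0],[[-0.08,0,-0.6],0],[[-0.3,0,-1.2],0],[[-0.3,0,-1.9],0],[[-0.3,0,-2.6],0],[[-0.3,0,-3.1],0],[[-0.3,0,-3.1],0],[[-0.3,0,-3.1],0]], "squeeze": 30}}

```text
time: 14.58
tool_pos: [0.4851, -0.2519, 0.2688]
tool_rot: [-3.141, 0.0, 0.368]
contact_force: [-0.5, 0.1, -0.7]
opening: 0.0267
grip_force: 30.0
```

```bash
python3 -c "
from h import *
go([.4854,-.2528,.2734],.368)
S,m,p,R,a,q=axis(range(207,228),range(212,228),(235,160,295,245))
for v in range(170,242,3):
  x=np.nonzero(m[v])[0]; print(v,x.min() if len(x) else 0,x.max() if len(x) else 0,end='; ')
cv2.imwrite('pics/s6.png',cv2.resize(S['pixels'][140:320,200:380],None,fx=3.3,fy=3.3)[:,:,::-1])
"
```

```text
t14.57 pos [ 0.4851 -0.2519  0.2688] rot [-3.141  0.     0.368] -> shift [-0.001  0.015 -0.077] spin -0.0
line -0.401 rms 0.27
line -0.441 rms 0.26
axis in tool [ 0.631  0.    -0.775] lean 0.683 axis x at grasp height mm -8.9
170 273 285; 173 272 285; 176 270 285; 179 268 284; 182 267 283; 185 266 283; 188 272 283; 191 279 283; 194 0 0; 197 0 0; 200 0 0; 203 0 0; 206 259 263; 209 258 271; 212 256 277; 215 255 276; 218 254 275; 221 253 273; 224 252 272; 227 250 271; 230 249 270; 233 248 269; 236 253 267; 239 260 266;
```

View pics/s6.png

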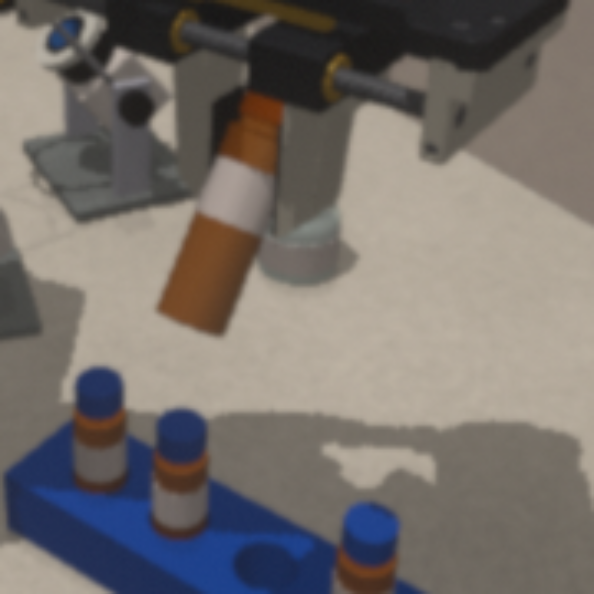

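The lean is now about 0.65 rad, with the base at crop (190,325), the cap at (262,105), and the rack vials standing. Next I find the base in the tool frame and the carry target.

```bash
cat >> h.py <<'E'
def base(rl,rr,box):
    S,m,p,R,a,q=axis(rl,rr,box);P=np.array(S['xyz']);RS=Ro.from_euler('xyz',S['rotation']).as_matrix()
    e=np.cross(a,[0,0,1]);e/=np.linalg.norm(e);f=np.cross(a,e);t=np.linspace(0,6.28,90)
    vv,uu=np.nonzero(m);print("seen low",vv.max()+.5,"left",uu.min()-.5)
    for L in np.arange(.048,.075,.003):
        B=p+q-a*L;K=B+.0138*(np.outer(np.cos(t),e)+np.outer(np.sin(t),f))
        C=(K-P)@RS;u=-C[:,:2]/C[:,2:]*365;print(round(L,3),"low",(S['intrinsics'][1,2]-u[:,1]).max().round(1),"left",(S['intrinsics'][0,2]+u[:,0]).min().round(1),"base in tool mm",(R.T@(B-p)*1e3).round(1))
E
python3 -c "
from h import *
base(list(range(172,186))+list(range(207,230)),range(212,232),(235,165,295,245));print(robot.observe()['qpos'])
"
```

```text
line -0.377 rms 0.56
line -0.422 rms 0.38
axis in tool [ 0.598  0.    -0.801] lean 0.641 axis x at grasp height mm -10.6
seen low 240.5 left 247.5
0.048 low 232.4 left 249.7 base in tool mm [-36.5  -0.   32.7]
0.051 low 234.7 left 248.8 base in tool mm [-38.3   0.   35.1]
0.054 low 237.0 left 247.8 base in tool mm [-40.1   0.   37.5]
0.057 low 239.4 left 246.9 base in tool mm [-41.9   0.   39.9]
0.06 low 241.7 left 246.0 base in tool mm [-43.7   0.   42.3]
0.063 low 244.0 left 245.1 base in tool mm [-45.5  -0.   44.7]
0.066 low 246.4 left 244.2 base in tool mm [-47.3  -0.   47.1]
0.069 low 248.7 left 243.2 base in tool mm [-49.   -0.   49.5]
0.072 low 251.0 left 242.3 base in tool mm [-50.8  -0.   51.9]
[-6.19249149e-01  3.65749328e-01  1.42017000e+00  1.49991418e-04
  1.35841681e+00  5.83740534e-01]
```

```bash
python3 -c "
from h import *
go([.483,.215,.34],3.035)"
```

```text
t14.68 pos [ 0.485  -0.2518  0.2681] rot [-3.139e+00  1.000e-03  3.680e-01] -> shift [ 2.764 -7.275 -1.185] spin -2.667
```

Call:
{"op": "step_arm", "data": {"motion": [[[0,0,-0.6],0],[[0,0,-1.2],0],[[0.15,-0.4,-1.2],-0.17],[[0.4,-1.1,-1.2],-0.34],[[0.7,-1.8,-1.2],-0.51],[[1.0,-2.5,-1.2],-0.68],[[1.2,-3.2,-1.2],-0.85],[[1.5,-3.9,-1.2],-1.02],[[1.75,-4.6,-1.2],-1.19],[[2.0,-5.3,-1.2],-1.36]]}}

```text
time: 15.92
tool_pos: [0.4827, 0.0891, 0.3403]
tool_rot: [-3.139, -0.0, 1.733]
contact_force: [0.9, -0.4, -1.5]
opening: 0.0267
grip_force: 30.0
```

```bash
python3 -c "
from h import *
go([.483,.215,.34],3.035)"
```

```text
t15.93 pos [0.4827 0.0891 0.3403] rot [-3.139 -0.     1.733] -> shift [2.07  0.344 0.006] spin -1.302
```

Call:
{"op": "step_arm", "data": {"motion": [[[0.3,0.1,0],-0.15],[[0.7,0.15,0],-0.3],[[1.1,0.2,0],-0.45],[[1.5,0.25,0],-0.6],[[1.8,0.3,0],-0.75],[[1.9,0.34,0],-0.9],[[1.9,0.34,0],-1.05],[[1.9,0.34,0],-1.2],[[1.9,0.34,0],-1.25],[[1.9,0.34,0],-1.25]]}}

```text
time: 17.18
tool_pos: [0.4853, 0.2034, 0.3404]
tool_rot: [-3.141, -0.002, 2.977]
contact_force: [-0.2, -0.3, 0.1]
opening: 0.0269
grip_force: 30.0
```

```bash
python3 -c "
from h import *
go([.523,.2105,.259],3.035)"
```

```text
t17.18 pos [0.4853 0.2034 0.3404] rot [-3.141e+00 -2.000e-03  2.977e+00] -> shift [-0.603  0.221  1.355] spin -0.058
```

Call:
{"op": "step_arm", "data": {"motion": [[[0,0.11,0.1],-0.06],[[-0.1,0.22,0.3],-0.06],[[-0.25,0.22,0.6],-0.06],[[-0.4,0.22,0.9],-0.06],[[-0.5,0.22,1.15],-0.06],[[-0.6,0.22,1.35],-0.06],[[-0.6,0.22,1.35],-0.06],[[-0.6,0.22,1.35],-0.06]]}}

```text
time: 18.18
tool_pos: [0.5234, 0.2107, 0.2611]
tool_rot: [3.141, 0.001, 3.038]
contact_force: [0.4, 0.1, 0.2]
opening: 0.0271
grip_force: 30.0
```

```bash
python3 -c "
from h import *
go([.543,.2085,.2327],3.035)
S,T=cam('side'),cam('top')
a=cv2.resize(S['pixels'][80:180,150:250],None,fx=4,fy=4);b=cv2.resize(T['pixels'][130:230,90:190],None,fx=4,fy=4)
cv2.imwrite('pics/n7.png',np.hstack([a,b])[:,:,::-1])"
```

```text
t18.18 pos [0.5234 0.2107 0.2611] rot [3.141e+00 1.000e-03 3.038e+00] -> shift [-0.329 -0.002  0.473] spin 0.003
```

View pics/n7.png

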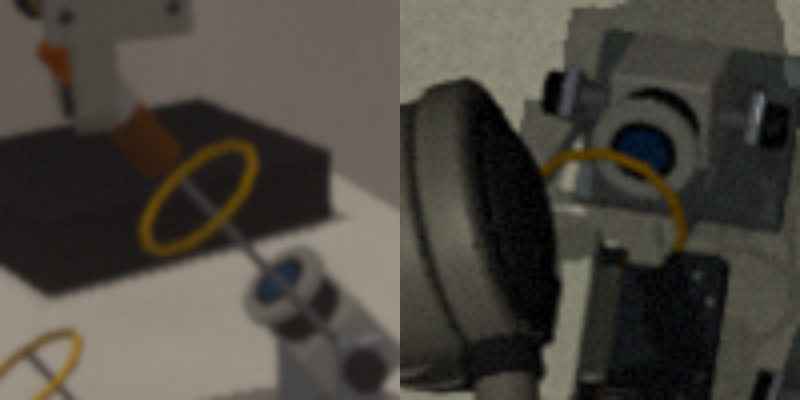

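The side view shows the vial's lower body at crop (150,140) lined up with the hoop (197,195), roughly parallel to the rods. It hangs short of the hoop as planned. I'll measure the axis and base here.

```bash
python3 -c "
from h import *
S=cam('side');m=mask(S,(3,110,30),(14,255,255),(175,100,200,128))
for v in range(100,128): x=np.nonzero(m[v])[0]; print(v,(x.min(),x.max()) if len(x) else '',end=' ')
P=np.array(S['xyz']);RS=Ro.from_euler('xyz',S['rotation']).as_matrix()
pr=lambda X:(lambda C:(S['intrinsics'][0,2]-C[0]/C[2]*365,S['intrinsics'][1,2]+C[1]/C[2]*365))(RS.T@(np.array(X)-P))
H=np.array([.5848,.204,.1927])
for t in(.55,.61,.65,.70):
  n=np.array([np.sin(t)*np.cos(3.035),np.sin(t)*np.sin(3.035),np.cos(t)]);A,B=np.array(pr(H)),np.array(pr(H+.06*n));C=np.array(pr(H-.06*n));print('tilt',t,'image slope dv/du',((A-B)[1]/(A-B)[0]).round(3),((C-A)[1]/(C-A)[0]).round(3),A.round(1))
o=robot.observe();R=Ro.from_euler('xyz',o['tool_rot']).as_matrix();print('pred base px',pr(o['tool_pos']+R@[-.042,0,.040]))
# rod pixels: bright thin line under hoop
print('lens line',(151.94-128.84)/(216.76-199.14))
"
```

```text
100  101  102  103  104  105  106 (np.int64(185), np.int64(185)) 107 (np.int64(184), np.int64(186)) 108 (np.int64(183), np.int64(188)) 109 (np.int64(182), np.int64(189)) 110 (np.int64(181), np.int64(189)) 111 (np.int64(180), np.int64(190)) 112 (np.int64(179), np.int64(191)) 113 (np.int64(177), np.int64(192)) 114 (np.int64(178), np.int64(193)) 115 (np.int64(178), np.int64(194)) 116 (np.int64(180), np.int64(194)) 117 (np.int64(180), np.int64(194)) 118 (np.int64(181), np.int64(194)) 119 (np.int64(182), np.int64(194)) 120 (np.int64(183), np.int64(194)) 121 (np.int64(184), np.int64(193)) 122 (np.int64(185), np.int64(192)) 123 (np.int64(186), np.int64(189)) 124  125  126  127  tilt 0.55 image slope dv/du 1.357 1.357 [199.3 128.6]
tilt 0.61 image slope dv/du 1.187 1.187 [199.3 128.6]
tilt 0.65 image slope dv/du 1.088 1.088 [199.3 128.6]
tilt 0.7 image slope dv/du 0.976 0.976 [199.3 128.6]
pred base px (np.float64(190.34729686430546), np.float64(117.97072378549895))
lens line 1.3110102156640175
```

Call:
{"op": "step_arm", "data": {"motion": [[[-0.06,0,0.08],0],[[-0.12,0,0.16],0],[[-0.18,0,0.24],0],[[-0.24,0,0.32],0],[[-0.3,0,0.4],0],[[-0.33,0,0.44],0],[[-0.33,0,0.44],0],[[-0.33,0,0.44],0],[[-0.33,0,0.44],0]]}}

```text
time: 19.45
tool_pos: [0.5429, 0.2086, 0.2344]
tool_rot: [3.141, 0.0, 3.038]
contact_force: [-0.1, -0.0, -0.7]
opening: 0.0269
grip_force: 30.0
```

```bash
python3 -c "
from h import *
go([.543,.2085,.2327],3.035)
S,T=cam('side'),cam('top')
m=mask(S,(3,110,30),(14,255,255),(180,100,215,140))
for v in range(108,140): x=np.nonzero(m[v])[0]; print(v,(int(x.min()),int(x.max())) if len(x) else '',end=' ')
v,u=np.nonzero(mask(S,(15,120,70),(30,255,255),(180,108,222,150)));print(u.min(),u.max(),v.min(),v.max(),robot.observe()['contact_force'])
a=cv2.resize(S['pixels'][90:170,160:240],None,fx=5,fy=5);b=cv2.resize(T['pixels'][140:220,110:190],None,fx=5,fy=5)
cv2.imwrite('pics/n8.png',np.hstack([a,b])[:,:,::-1])"
```

```text
t19.45 pos [0.5429 0.2086 0.2344] rot [3.141 0.    3.038] -> shift [-0.002 -0.001  0.028] spin 0.003
108  109  110  111  112  113  114  115  116 (194, 195) 117 (194, 195) 118 (193, 197) 119 (192, 196) 120 (191, 197) 121 (190, 197) 122 (189, 200) 123 (187, 201) 124 (187, 202) 125 (188, 203) 126 (188, 203) 127 (188, 203) 128 (192, 203) 129 (192, 203) 130 (192, 201) 131 (193, 200) 132 (194, 199) 133 (194, 198) 134  135  136  137  138  139  185 214 115 143 [ 0.41786086  0.14550893 -0.39440599]
```

View pics/n8.png

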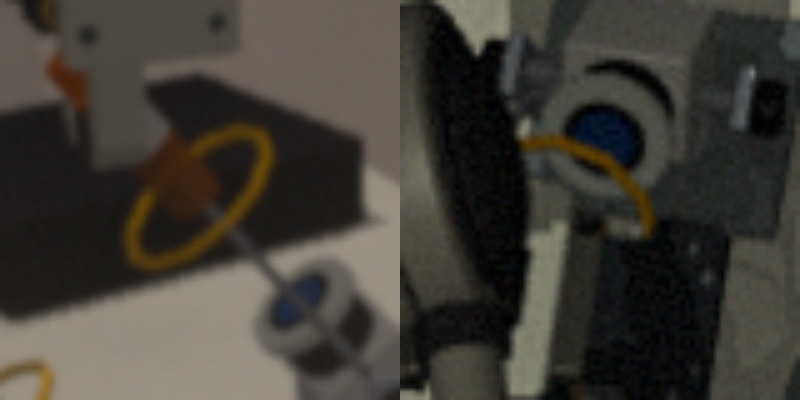

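The base sits inside the hoop, with its middle at about (199.5,130) px against the hoop centre at (199.3,128.7). The hoop has not moved, there is no contact force, and the vial is parallel to the rods. Handing in.

```bash
python3 -c "
from cell import robot
print(robot.hand_in())"
```

```text
the job is handed in; nothing more can be done
None
```

I handed the job in at about 19.5 s, holding the orange-capped vial still at the large hoop; I measured its base about 3 mm from the hoop centre in the side view and its axis within about 0.1 rad of the lens axis. The hand-in returned no verdict.

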